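# Swap the spoiled frame of a press-fit bar mould

### The job

The frame now pressed on to the mould's floor plate has lost a stud: pull it off and lay it flat on a clear spot of the bench. Of the two spare frames on the bench take the one that still has all four studs, press it fully home on the floor plate, then press the cover fully home on it, clipped ends all the same way round. Leave the other spare and everything else where it is.

Things in the scene. Friction and masses are not known exactly. Their poses are not given: they have to be found in the camera images.
- floor_plate: Floor plate, plain grey with steel studs, fixed to the bench: flange 152 x 80 x 7 mm, then a block 132 x 60 mm, top 14 mm above the bench and two corners clipped by 12 mm at its +x end. Four 9.5 mm high tapered studs: x +50 mm, y +-18 mm (9 mm thick, clipped end) and x -52 mm, y +-18 mm (13 mm thick, square end). Origin: centre of the underside; x towards the clipped end, z up.
- plate_seat (a point): Centre of the plate's flat top, 14 mm above the bench, axes as the plate's: a frame's origin lies here when home. Each stud has a sprung ball that snaps into the socket above it: a part laid on straight stops about 6 mm high and takes some 6 to 14 N, at its middle or end by end, to click home (25 N does no harm) or off again. Thick studs do not enter thin sockets: it fits one way round.
- plate_nose (a point): Middle of the top edge of the floor plate's clipped end, 66 mm along +x from plate_seat.
- frame: The sound spare frame, grey, 0.1 to 0.2 kg, 132 x 60 mm, 24 mm high without studs, cavity 72 x 36 mm through it (centre x -2 mm), two corners clipped by 12 mm at the +x end. Lowest 10 mm: set-back skirt, 55 mm wide, with sockets for the plate's studs; above it the sides are straight, 60 mm apart. FOUR studs on top, as the plate's. Origin: centre of the underside; x towards the clipped end.
- frame_nose (a point): Middle of the bottom edge of the frame's clipped end, 66 mm along +x from the frame's origin.
- frame_seat (a point): Centre of the frame's flat top, 24 mm above its underside: where the cover's origin comes to lie when it is home. Axes as the frame's.
- frame_top_nose (a point): Middle of the top edge of the frame's clipped end, 66 mm along +x from frame_seat.
- fitted_frame: The spoiled frame that starts pressed home on the floor plate: like the sound frame, but with only THREE studs: of the thin pair at the clipped end the one at y = -18 mm has snapped off, leaving a dark root. When fitted, its top is 38 mm above the bench. Origin and axes as the sound frame's.
- spare_frame: The spoiled spare, lying on the bench: like the sound frame, but with only THREE studs: of the thick pair at the square end the one at y = +18 mm has snapped off, leaving a dark root. It stays where it lies. Origin and axes as the sound frame's.
- cover: The cover, grey, 0.1 to 0.23 kg: plate 132 x 60 mm, 16 mm high, two corners clipped by 12 mm at the +x end, four sockets below for the frame's studs, none on top. A grip rib 64 mm long (along x), 16 mm wide, 18 mm high stands on its middle (centre at x -2 mm; top 34 mm above the underside). It is pressed on like the frame. Origin: centre of the underside; x towards the clipped end, z up.
- cover_nose (a point): Middle of the bottom edge of the cover's clipped end, 66 mm along +x from the cover's origin.
- bowl: Bystander: small steel bowl with chocolate drops, 117 mm across, 45 mm high, loose. Origin: centre of the underside.
- pen: Bystander: white marker pen, 131 x 18 x 18 mm, lying, loose. Origin: centre of the underside, x along its length.
- thermometer: Bystander: red probe thermometer, 132 x 47 x 17 mm, lying, loose. Origin: centre of the underside, x along its length.
- tape: Bystander: roll of tape lying flat, 96 mm across, 25 mm high, loose. Origin: centre of the underside.
- scraper: Bystander: bench scraper with a black grip, 105 x 152 x 21 mm, lying flat, loose. Origin: centre of the underside, y along its grip.
- fork: Bystander: dipping fork with a wooden handle, 200 x 15 x 12 mm, lying, loose. Origin: centre of the underside, x along its length.
- scale: Bystander: white kitchen scale with a ring cutter standing on it, 199 (x) x 174 (y) x 63 mm, fixed. Origin: centre of the underside.
- note_pad: Bystander: spiral note pad, 217 (x) x 150 (y) x 15 mm, fixed. Origin: centre of the underside.

How it is judged:
By the outcome, as a careful person would: the job done as asked, in the order asked, and still so for the second after the job is handed in, with the robot touching nothing.
It also fails if it takes over 67 s, if anything falls off the work surface, if the arm or the gripper's body presses on something with over 40 N, if the wrist force passes 120 N, or if a joint passes its speed limit or range.

### The arm

A 6-joint arm with a two-finger parallel gripper is mounted at the origin on a cart in front of the work surface, level with it; the furniture and walls round the work are solid. World frame = base frame: x ahead of the robot, y to its left, z up, the work surface at z = 0. Lengths are in mm, angles in rad, forces in N, time in s.
With the tool pointing down it reaches from about 350 to 775 mm from the base axis. Payload 7.3 kg.
Tool frame: the origin (TCP) lies on the front face of the gripper's body, between the roots of the fingers; the fingertips stand 66 mm ahead of it and the grasp point (between the pads) lies 47 mm ahead of it (bot.tip_extent is the distance from the TCP to the fingertips, in mm); z points along the fingers, y is the line along which they close (so a half turn about z gives the same grasp; the last joint's range is limited). The gripper opens to 92 mm and grips with 3 to 60 N. Pads are 19 mm wide; open, the fingers measure 130 mm over their backs; the gripper's body (75 mm by 190 mm) begins 47 mm behind the grasp point.
Start: joints at [-1.34, 0.342, 1.524, -0, 1.275, -0.146], TCP at [193.194, -488.175, 292.241] pointing down, gripper open.
Joint ranges: [-2.53, 2.53], [-0.77, 2.02], [0.04, 2.7], [-1, 4.14], [0.28, 2.66], [-3.11, 3.11]. Speed limits (rad/s): [2.57, 2.57, 3.14, 3.14, 3.14, 3.14].

### API

Orientations are given as [roll, pitch, yaw] about the fixed x, y, z axes, in that order (R = Rz(yaw) Ry(pitch) Rx(roll)).
In Python, from plant import readout, viewer, order, bot gives the robot as it stands.
- The arm moves only by the shell command python3 -m creep 'ROWS'. ROWS is text: rows parted by semicolons, each of 7 numbers parted by spaces: the shift along the world's x, y, z in m, then the turn, a rotation vector about the world's x, y, z in rad, then the opening in per cent of the stroke, from 0 (shut) to 100 (fully open). A call has 1 to 8 rows; each row shifts and turns the commanded pose from where the row before left it; what a row does not reach is not made up. A row lasts 1/12 s, in which the tool goes at most 41.7 mm and 7.16 degrees, less where a joint would pass 70% of its speed; a pose out of reach is approached as far as the arm can. A call is refused whole if a number of a shift passes 0.0417 or a number of a turn 0.125, either way. A call with a gripper value outside its range is refused whole. The fingers move at their own pace and stop on an object; the grip force is fixed at half the most. Time passes only in rows, so rows that do not move let the fingers close. It gives the time, the measured TCP pose, the force, the opening and the grip force at its end, in the units of the state.
- readout.get_obs(): the state, without advancing time (a new reading comes with each control period).
- viewer.capture(name): name is "scene" or "top" or "wrist"; returns the picture (384x512x3 uint8, red, green, blue); there is no depth.
- viewer.camera_info(name): a dict with "fx", "fy", "cx", "cy" (pixels), "D" ([k1, k2, p1, p2, k3] as OpenCV has them; the pictures are not rectified), "origin" and "rotation" of the camera in the world. Camera axes: x right, y up, looking along -z (the intrinsics and any distortion apply to the point x, -y, -z); pixel columns grow to the right and rows downward; lengths in mm; the calibration is good to about 2 mm. A picture is of the moment at which its call begins: read the wrist's pose just before it. camera_info takes no time and is no camera call; for the wrist camera it gives the pose at the moment of the call.
- order.close_job(): hands the job in; it is judged then, once.
The state is a dict: "time": time; "joint_positions": joint angles; "dq": joint speeds; "tau": joint torques, N m; "tool_pos": TCP position; "tcp_rot": TCP orientation; "contact_force": force on the tool from outside, world axes, zero at the start; "moment": the same for the moment, N m; "grip_width": finger opening in mm; "finger_force": force on a finger pad.
Only numpy, scipy, OpenCV 4.12 (cv2) and the standard library are available. Lean on these libraries where they do the work, as an engineer would, in place of code of your own. Each camera call takes 0.05 s, during which the arm holds its last target. There are 200 camera calls.

## Working session

There is one attempt and no reset: what is moved stays moved. The work goes in short steps, Python scripts to look and compute and a shell command to move; the robot and the scene stay as the last step left them, time stands still between calls to the robot, and variables do not carry over. Pictures are saved under pics/ and viewed, at most 10 in all, crops included, and the job is handed in when it is done.

```bash
ls; mkdir -p pics; python3 - <<'E'
from plant import readout, viewer, order, bot
import cv2
for n in("top","scene"):
    cv2.imwrite(f"pics/{n}0.png",cv2.resize(viewer.capture(n)[:,:,::-1],(800,600)))
    print(viewer.camera_info(n))
print(readout.get_obs(), bot.tip_extent)
E
```

```text
pics
{'fx': 347.6452088871431, 'fy': 347.6452088871431, 'cx': 254.1896510596189, 'cy': 192.33951492519537, 'D': array([-0.10719023,  0.        ,  0.        ,  0.        ,  0.        ]), 'origin': array([ 447.20163301,   42.33618803, 1153.06636896]), 'rotation': array([ 0.15127019,  0.00237148, -1.59949171])}
{'fx': 478.99960783438564, 'fy': 478.99960783438564, 'cx': 259.06897902729594, 'cy': 194.9099037963825, 'D': array([0.06192266, 0.        , 0.        , 0.        , 0.        ]), 'origin': array([-104.57829632, 1261.4536891 , 1100.31116149]), 'rotation': array([ 0.92236881,  0.01681944, -2.62508783])}
{'time': 0.1, 'joint_positions': array([-1.34000079e+00,  3.42648854e-01,  1.52488841e+00,  2.10366657e-06,
        1.27538608e+00, -1.46023591e-01]), 'dq': array([-4.88676371e-04, -1.63737424e-03, -1.85968174e-03, -4.00715607e-05,
       -9.94218316e-04, -2.22408231e-04]), 'tau': array([ 1.14159568e-03, -4.32005417e+01, -2.44694513e+01,  7.19239796e-02,
        5.25765354e-02, -3.67319103e-05]), 'tool_pos': array([ 193.13160387, -487.9089184 ,  291.62811967]), 'tcp_rot': array([-3.14027642e+00, -1.95611721e-04,  3.76818380e-01]), 'contact_force': array([ 0.15170837, -0.06636215, -0.10052618]), 'moment': array([ 0.0107853 ,  0.04725485, -0.01133114]), 'finger_force': 0.0, 'grip_width': 91.72681701473576} 65.5
```

View pics/top0.png

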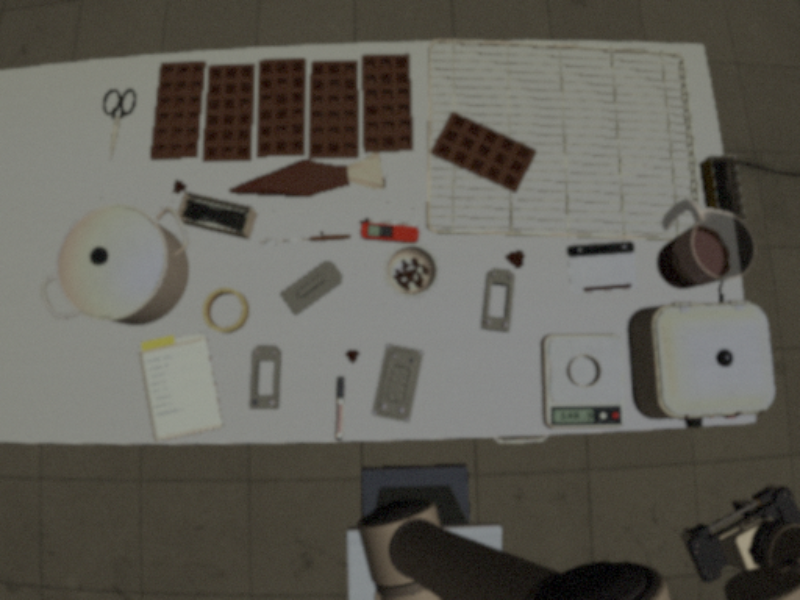

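View pics/scene0.png

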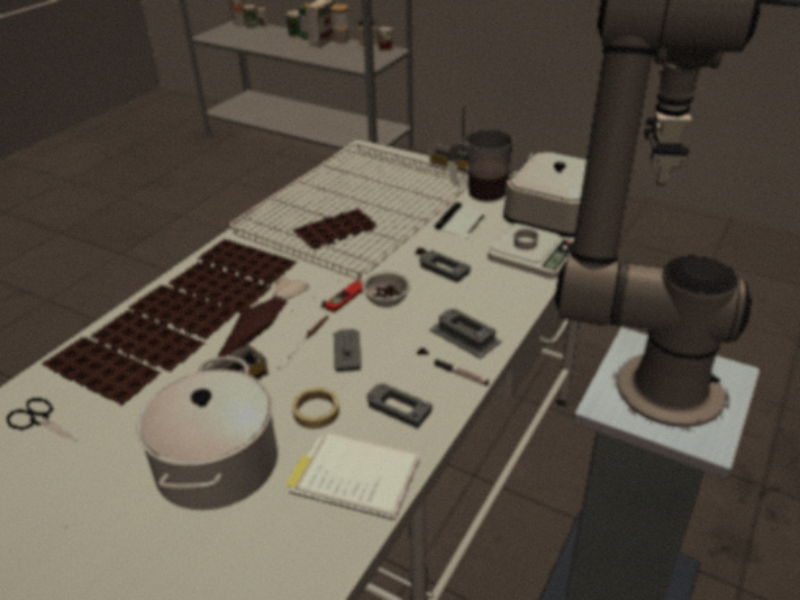

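The top view (800x600) shows the plate with the fitted frame at (398,382), a spare at (265,377), a spare at (497,300) and the cover at (312,287). Next I'll crop in and find each outline.

```bash
cat > h.py <<'E'
import numpy as np, cv2
from scipy.spatial.transform import Rotation as R
from plant import readout, viewer, order, bot
def ray(ci,uv):
    K=np.array([[ci['fx'],0,ci['cx']],[0,ci['fy'],ci['cy']],[0,0,1]])
    p=cv2.undistortPoints(np.array(uv,float).reshape(-1,1,2),K,np.array(ci['D']))[:,0]
    return np.c_[p[:,0],-p[:,1],-np.ones(len(p))]@R.from_euler('xyz',ci['rotation']).as_matrix().T
def p2w(ci,uv,z):
    d=ray(ci,uv);o=np.array(ci['origin'])
    return (o+d*((z-o[2])/d[:,2])[:,None])[:,:2]
def w2p(ci,P):
    K=np.array([[ci['fx'],0,ci['cx']],[0,ci['fy'],ci['cy']],[0,0,1]])
    c=(np.atleast_2d(P)-ci['origin'])@R.from_euler('xyz',ci['rotation']).as_matrix()
    c=c*[1,-1,-1]
    return cv2.projectPoints(c.reshape(-1,1,3),np.zeros(3),np.zeros(3),K,np.array(ci['D']))[0][:,0]
def st():
    o=readout.get_obs();print('t',round(o['time'],2),'tcp',o['tool_pos'].round(1),'rot',o['tcp_rot'].round(3),'F',o['contact_force'].round(1),'w',round(o['grip_width'],1),'ff',round(o['finger_force'],1))
E
python3 - <<'E'
from h import *
ci=viewer.camera_info("top")
im=viewer.capture("top")
cv2.imwrite("pics/crop.png",cv2.resize(im[150:290,150:350,::-1],(800,560),interpolation=cv2.INTER_CUBIC))
s=512/800
for n,uv,z in[('fit',(398,382),38),('A',(265,377),24),('B',(497,300),24),('cover',(312,287),16)]:
    print(n,p2w(ci,[np.array(uv)*s],z))
E
```

```text
fit [[449.50478936  43.22856682]]
A [[466.68802565 319.10506352]]
B [[ 614.32990658 -170.47388461]]
cover [[654.98296698 220.74464713]]
```

View pics/crop.png

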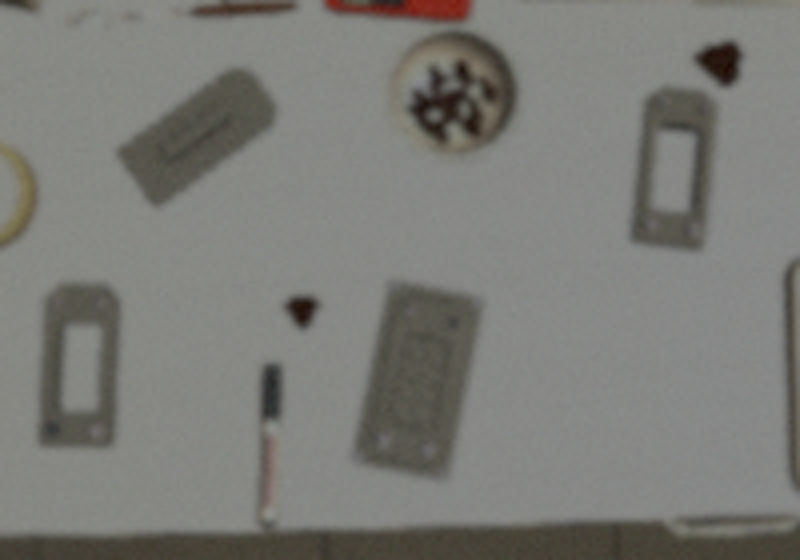

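The crop shows all the clipped ends pointing up in the picture. The left spare has a dark root at (52,430), so it is the spoiled one. The right spare, at about (675,168), has all four studs. The fitted frame's root is at (453,322).

```bash
cat >> h.py <<'E'
from scipy.optimize import least_squares
def fit(ci,uv,mod,x0):
    mod=np.array(mod,float)
    def f(p):
        c,s=np.cos(p[2]),np.sin(p[2])
        P=np.c_[p[0]+c*mod[:,0]-s*mod[:,1],p[1]+s*mod[:,0]+c*mod[:,1],mod[:,2]]
        return (w2p(ci,P)-uv).ravel()
    r=least_squares(f,x0,x_scale=[10,10,.1]);return r.x, np.abs(r.fun).max()
E
python3 - <<'E'
from h import *
ci=viewer.camera_info("top")
c=lambda a:np.array(a)/4+150-0.375
print(fit(ci,c([(390,282),(482,297),(447,478),(354,460)]),[(76,40,7),(76,-40,7),(-76,-40,7),(-76,40,7)],[450,43,-.2]))
print(fit(ci,c([(632,240),(702,248),(651,225),(697,230),(668,103),(704,92)]),[(-66,30,24),(-66,-30,24),(-52,18,33),(-52,-18,33),(50,18,33),(66,-18,24)],[614,-170,-.1]))
print(fit(ci,c([(118,152),(158,207),(232,72),(246,68),(276,103),(274,118)]),[(-66,30,16),(-66,-30,16),(54,30,16),(66,18,16),(66,-18,16),(54,-30,16)],[654,220,-.9]))
w=viewer.camera_info("wrist");st()
print(w)
E
```

```text
(array([ 4.50260589e+02,  4.48982633e+01, -2.20677764e-01]), np.float64(0.9640822807812697))
(array([ 6.17051383e+02, -1.73678916e+02, -1.65623971e-01]), np.float64(0.9087642907355757))
(array([657.85126367, 220.78118107,  -0.9356619 ]), np.float64(1.483152911745833))
t 0.15 tcp [ 193.1 -487.9  291.7] rot [-3.14  -0.     0.377] F [ 0.1 -0.  -0.1] w 91.5 ff 0.0
{'fx': 289.34773386933136, 'fy': 289.34773386933136, 'cx': 254.17032706320555, 'cy': 194.18920130699814, 'D': array([-0.02483677,  0.        ,  0.        ,  0.        ,  0.        ]), 'origin': array([ 271.79119683, -457.43934727,  384.36973142]), 'rotation': array([-3.14767469e-01,  9.52209106e-04, -1.19406688e+00])}
```

```bash
python3 -m creep '0.0143 0.0296 0 0 0 -0.0332 100;0.0143 0.0296 0 0 0 -0.0332 100;0.0143 0.0296 0 0 0 -0.0332 100;0.0143 0.0296 0 0 0 -0.0332 100;0.0143 0.0296 0 0 0 -0.0332 100;0.0143 0.0296 0 0 0 -0.0332 100'
python3 -m creep '0.0143 0.0296 -0.004 0 0 -0.0332 100;0.0143 0.0296 -0.004 0 0 -0.0332 100;0.0143 0.0296 -0.004 0 0 -0.0332 100;0.0143 0.0296 -0.004 0 0 -0.0332 100;0.0143 0.0296 -0.004 0 0 -0.0332 100;0.0143 0.0296 -0.004 0 0 -0.0332 100'
python3 -m creep '0.0143 0.0296 -0.008 0 0 -0.0332 100;0.0143 0.0296 -0.008 0 0 -0.0332 100;0.0143 0.0296 -0.008 0 0 -0.0332 100;0.0143 0.0296 -0.008 0 0 -0.0332 100;0.0143 0.0296 -0.008 0 0 -0.0332 100;0.0143 0.0296 -0.008 0 0 -0.0332 100;0 0 0 0 0 0 100;0 0 0 0 0 0 100'
python3 - <<'E'
from h import *
import pickle
st()
ci=viewer.camera_info("wrist");im=viewer.capture("wrist")
cv2.imwrite("pics/w1.png",cv2.resize(im[:,:,::-1],(800,600),interpolation=cv2.INTER_CUBIC));pickle.dump((ci,im),open("w1.pkl","wb"))
print(ci['origin'],ci['rotation'])
E
```

```text
time: 0.65
tool_pos: [279.3, -309.0, 292.1]
tcp_rot: [-3.141, 0.0, 0.176]
contact_force: [0.3, -0.8, 0.0]
grip_width: 92.0
finger_force: 0.0
time: 1.15
tool_pos: [365.1, -131.4, 268.1]
tcp_rot: [3.141, -0.0, -0.023]
contact_force: [0.4, 0.2, -0.5]
grip_width: 91.9
finger_force: 0.0
time: 1.82
tool_pos: [450.5, 46.0, 219.5]
tcp_rot: [3.141, 0.002, -0.217]
contact_force: [-0.5, 0.3, 0.9]
grip_width: 92.0
finger_force: 0.0
t 1.82 tcp [450.5  46.  219.5] rot [ 3.141e+00  2.000e-03 -2.170e-01] F [-0.5  0.3  0.9] w 92.0 ff 0.0
[533.21588461  27.35026401 311.98501282] [-3.16544442e-01 -7.22286796e-04 -1.78801612e+00]
```

View pics/w1.png

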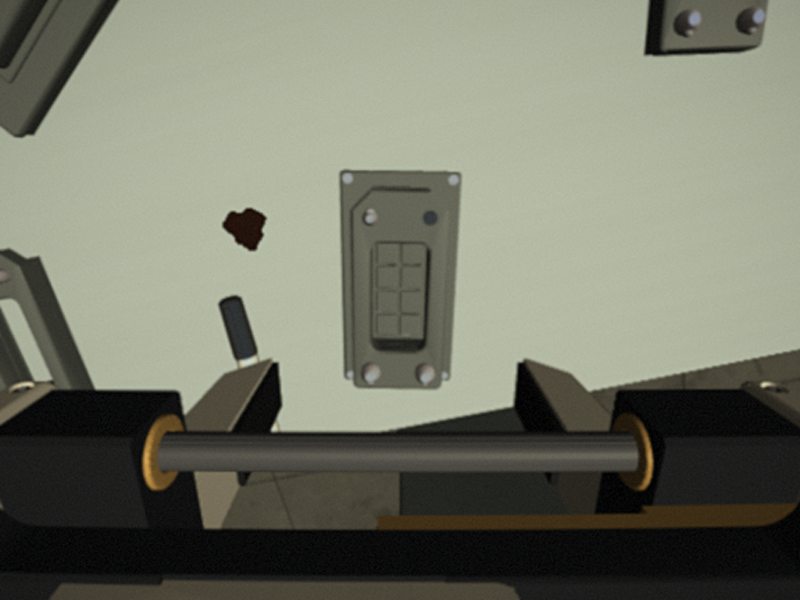

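The wrist view shows the fitted frame upright: root at (430,218), studs at (371,215), (372,371) and (427,371), and square-end corners at (353,387) and (441,387).

```bash
python3 - <<'E'
from h import *
import pickle
ci,im=pickle.load(open("w1.pkl","rb"))
c=lambda a:(np.array(a)+.5)*.64-.5
print(fit(ci,c([(430,218),(370,216),(372,372),(427,372),(353,387),(441,387)]),[(50,-18,38),(50,18,43),(-52,18,43),(-52,-18,43),(-66,30,38),(-66,-30,38)],[450,43,-.2]))
print(fit(ci,c([(341,171),(460,173)]),[(76,40,7),(76,-40,7)],[450,43,-.2]))
E
```

```text
(array([ 4.50940956e+02,  4.40656556e+01, -2.29330914e-01]), np.float64(1.4856495925782554))
(array([ 4.49092438e+02,  4.48676215e+01, -2.33382058e-01]), np.float64(1.324027745355238))
```

```bash
python3 -m creep '0 -0.0017 -0.036 0 0 -0.01 100;0 0 -0.036 0 0 0 100;0 0 -0.036 0 0 0 100;0 0 -0.0185 0 0 0 100;0 0 -0.01 0 0 0 100;0 0 0 0 0 0 100;0 0 0 0 0 0 0;0 0 0 0 0 0 0'
python3 -m creep '0 0 0 0 0 0 0;0 0 0 0 0 0 0;0 0 0 0 0 0 0;0 0 0 0 0 0 0'; python3 -c "
from h import *;st()"
```

```text
time: 2.53
tool_pos: [451.1, 42.2, 84.8]
tcp_rot: [-3.141, -0.002, -0.232]
contact_force: [0.1, -0.1, -0.0]
grip_width: 82.7
finger_force: 0.0
time: 2.87
tool_pos: [451.3, 44.0, 84.6]
tcp_rot: [-3.139, -0.002, -0.232]
contact_force: [1.2, 9.3, 3.6]
grip_width: 59.9
finger_force: 30.0
t 2.87 tcp [451.3  44.   84.6] rot [-3.139e+00 -2.000e-03 -2.320e-01] F [1.2 9.3 3.6] w 59.9 ff 30.0
```

```bash
python3 -m creep '0 0.0018 0.001 0 0 0 0;0 0 0.001 0 0 0 0;0 0 0.002 0 0 0 0;0 0 0.003 0 0 0 0;0 0 0.003 0 0 0 0;0 0 0.003 0 0 0 0;0 0 0 0 0 0 0'; python3 -c "
from h import *;st()"
```

```text
time: 3.45
tool_pos: [453.4, 44.2, 97.3]
tcp_rot: [-3.141, -0.007, -0.231]
contact_force: [10.6, -1.1, -11.2]
grip_width: 59.7
finger_force: 30.0
t 3.45 tcp [453.4  44.2  97.3] rot [-3.141 -0.007 -0.231] F [ 10.6  -1.1 -11.2] w 59.7 ff 30.0
```

```bash
python3 -m creep '0 0 0.003 0 0 0 0;0 0 0.003 0 0 0 0;0 0 0.003 0 0 0 0;0 0 0 0 0 0 0'; python3 - <<'E'
from h import *
st();ci=viewer.camera_info("wrist");im=viewer.capture("wrist")
cv2.imwrite("pics/w2.png",im[:,:,::-1])
E
```

```text
time: 3.78
tool_pos: [455.1, 43.8, 106.5]
tcp_rot: [-3.141, -0.011, -0.231]
contact_force: [15.9, -2.9, -17.2]
grip_width: 59.5
finger_force: 30.0
t 3.78 tcp [455.1  43.8 106.5] rot [-3.141 -0.011 -0.231] F [ 15.9  -2.9 -17.2] w 59.5 ff 30.0
```

View pics/w2.png

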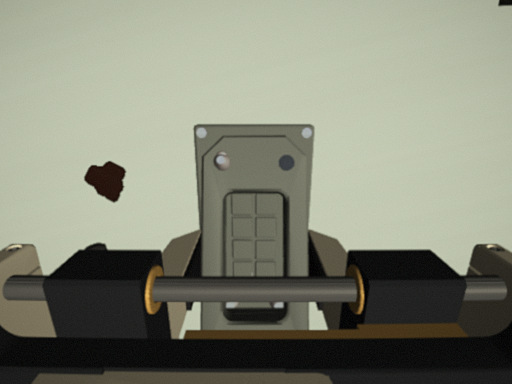

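The square end has popped off but the nose is still clipped, so the frame is tilted in the grip. I'll let go and regrip near the nose.

```bash
python3 -m creep '0 0 -0.005 0 0 0 0;0 0 -0.005 0 0 0 0;0 0 0 0 0 0 100;0 0 0 0 0 0 100;0 0 0 0 0 0 100;0 0 0 0 0 0 100;0 0 0 0 0 0 100'; python3 -m creep '0.018 -0.0042 -0.007 0 0 0 100;0.017 -0.0042 -0.005 0 0 0 100;0 0 0 0 0 0 100;0 0 0 0 0 0 100'; python3 - <<'E'
from h import *
st()
E
```

```text
time: 4.42
tool_pos: [450.5, 44.7, 95.8]
tcp_rot: [3.141, 0.0, -0.231]
contact_force: [0.4, -0.3, 0.6]
grip_width: 88.2
finger_force: 0.0
time: 4.75
tool_pos: [485.6, 36.2, 83.5]
tcp_rot: [3.141, 0.001, -0.231]
contact_force: [-0.0, 0.7, -0.3]
grip_width: 91.6
finger_force: 0.0
t 4.75 tcp [485.6  36.2  83.5] rot [ 3.141e+00  1.000e-03 -2.310e-01] F [-0.   0.7 -0.3] w 91.6 ff 0.0
```

```bash
python3 -m creep '0 0 0 0 0 0 0;0 0 0 0 0 0 0;0 0 0 0 0 0 0;0 0 0 0 0 0 0;0 0 0 0 0 0 0;0 0 0.002 0 0 0 0;0 0 0.002 0 0 0 0;0 0 0 0 0 0 0'; python3 -m creep '0 0 0.002 0 0 0 0;0 0 0.002 0 0 0 0;0 0 0.002 0 0 0 0;0 0 0.002 0 0 0 0;0 0 0 0 0 0 0'; python3 - <<'E'
from h import *
st();ci=viewer.camera_info("wrist");im=viewer.capture("wrist")
cv2.imwrite("pics/w3.png",im[:,:,::-1])
E
```

```text
time: 5.42
tool_pos: [485.8, 36.4, 88.2]
tcp_rot: [-3.142, -0.001, -0.231]
contact_force: [-0.6, 0.8, 3.7]
grip_width: 59.7
finger_force: 30.0
time: 5.83
tool_pos: [485.7, 36.3, 96.2]
tcp_rot: [3.142, -0.001, -0.231]
contact_force: [0.5, 0.9, -1.3]
grip_width: 59.8
finger_force: 30.0
t 5.83 tcp [485.7  36.3  96.2] rot [ 3.142e+00 -1.000e-03 -2.310e-01] F [ 0.5  0.9 -1.3] w 59.8 ff 30.0
```

View pics/w3.png

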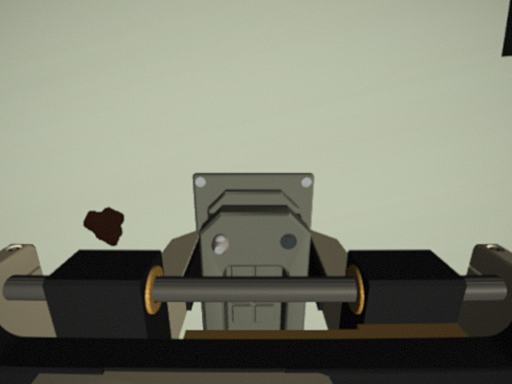

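```bash
python3 -m creep '0 0 0.015 0 0 0 0;0 0 0.03 0 0 0 0;0 -0.03 0.005 0 0 0 0;0 -0.03 0 0 0 0 0;0 -0.03 0 0 0 0 0;0 -0.03 -0.02 0 0 0 0;0 -0.03 -0.02 0 0 0 0;0 0 0 0 0 0 0'; python3 -m creep '0 0 -0.015 0 0 0 0;0 0 -0.009 0 0 0 0;0 0 -0.004 0 0 0 0;0 0 -0.003 0 0 0 0;0 0 0 0 0 0 0'; python3 - <<'E'
from h import *
st()
E
```

```text
time: 6.55
tool_pos: [484.4, -117.6, 103.0]
tcp_rot: [3.141, 0.003, -0.235]
contact_force: [-0.8, 0.4, -1.2]
grip_width: 59.8
finger_force: 30.0
time: 6.97
tool_pos: [485.5, -113.1, 74.5]
tcp_rot: [-3.142, 0.001, -0.23]
contact_force: [-0.5, 0.6, -2.1]
grip_width: 59.9
finger_force: 30.0
t 6.97 tcp [ 485.5 -113.1   74.5] rot [-3.142e+00  1.000e-03 -2.300e-01] F [-0.5  0.6 -2.1] w 59.9 ff 30.0
```

```bash
python3 -m creep '0 0 -0.002 0 0 0 0;0 0 -0.0015 0 0 0 0;0 0 0 0 0 0 0;0 0 0 0 0 0 100;0 0 0 0 0 0 100;0 0 0 0 0 0 100;0 0 0 0 0 0 100;0 0 0 0 0 0 100'; python3 -m creep '0 0 0.03 0 0 0 100;0 0 0.04 0 0 0 100;0.022 -0.01 0.015 0 0 0.011 100;0.022 -0.01 0.015 0 0 0.011 100;0.022 -0.01 0.015 0 0 0.011 100;0.022 -0.01 0.015 0 0 0.011 100;0.022 -0.01 0 0 0 0.011 100;0.022 -0.01 0 0 0 0.011 100'; python3 -m creep '0 0 0 0 0 0 100;0 0 0 0 0 0 100';python3 - <<'E'
from h import *
import pickle
st();ci=viewer.camera_info("wrist");im=viewer.capture("wrist")
a=cv2.resize(im[:,:,::-1],None,fx=1.5,fy=1.5,interpolation=cv2.INTER_CUBIC)
t=viewer.capture("top")[200:280,200:350,::-1]
a[:160,:300]=cv2.resize(t,(300,160))
cv2.imwrite("pics/w4.png",a);pickle.dump((ci,im),open("w4.pkl","wb"))
E
```

```text
time: 7.63
tool_pos: [485.7, -113.7, 71.4]
tcp_rot: [3.141, -0.0, -0.231]
contact_force: [-0.3, 0.4, -0.1]
grip_width: 87.9
finger_force: 0.0
time: 8.3
tool_pos: [618.9, -174.3, 202.7]
tcp_rot: [3.141, -0.002, -0.164]
contact_force: [0.1, -0.3, 0.2]
grip_width: 91.5
finger_force: 0.0
time: 8.47
tool_pos: [617.7, -173.9, 200.4]
tcp_rot: [-3.141, 0.001, -0.165]
contact_force: [0.2, 0.4, 0.9]
grip_width: 91.4
finger_force: 0.0
t 8.47 tcp [ 617.7 -173.9  200.4] rot [-3.141e+00  1.000e-03 -1.650e-01] F [0.2 0.4 0.9] w 91.4 ff 0.0
```

View pics/w4.png

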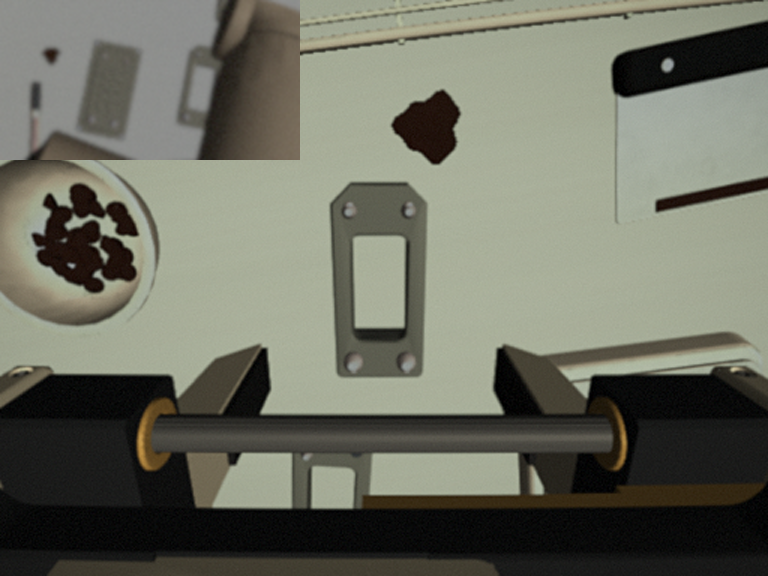

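The wrist view shows all four studs on B, at (349,211), (408,210), (353,363) and (407,363). Its square corners are at (337,376) and (424,376). The removed frame lies flat near (335,480).

```bash
python3 - <<'E'
from h import *
import pickle
ci,im=pickle.load(open("w4.pkl","rb"))
c=lambda a:(np.array(a)+.5)/1.5-.5
print(fit(ci,c([(349,211),(408,211),(353,363),(407,363),(337,376),(424,376),(331,204),(427,204),(351,183),(408,183)]),[(50,18,28),(50,-18,28),(-52,18,28),(-52,-18,28),(-66,30,24),(-66,-30,24),(54,30,24),(54,-30,24),(66,18,24),(66,-18,24)],[617,-173,-.16]))
E
```

```text
(array([ 6.17472541e+02, -1.73091796e+02, -1.60692066e-01]), np.float64(1.217992623677759))
```

```bash
python3 -m creep '0 0.0008 -0.036 0 0 0.004 100;0 0 -0.036 0 0 0 100;0 0 -0.034 0 0 0 100;0 0 -0.016 0 0 0 100;0 0 -0.007 0 0 0 100;0 0 0 0 0 0 100;0 0 0 0 0 0 0;0 0 0 0 0 0 0'
python3 -m creep '0 0 0 0 0 0 0;0 0 0 0 0 0 0;0 0 0 0 0 0 0;0 0 0 0 0 0 0'; python3 -c "
from h import *;st()"
```

```text
time: 9.23
tool_pos: [618.5, -173.1, 74.3]
tcp_rot: [3.141, -0.003, -0.161]
contact_force: [-0.2, 0.3, -0.1]
grip_width: 82.8
finger_force: 0.0
time: 9.57
tool_pos: [617.9, -172.9, 73.1]
tcp_rot: [3.141, -0.001, -0.161]
contact_force: [-0.3, 0.3, 3.5]
grip_width: 60.0
finger_force: 30.0
t 9.57 tcp [ 617.9 -172.9   73.1] rot [ 3.141e+00 -1.000e-03 -1.610e-01] F [-0.3  0.3  3.5] w 60.0 ff 30.0
```

```bash
python3 -m creep '0 0 0.02 0 0 0 0;0 0 0.03 0 0 0 0;-0.0209 0.0271 0.02 0 0 -0.0088 0;-0.0209 0.0271 0 0 0 -0.0088 0;-0.0209 0.0272 0 0 0 -0.0088 0;-0.0209 0.0272 0 0 0 -0.0088 0;-0.0209 0.0272 0 0 0 -0.0088 0;-0.0209 0.0272 0 0 0 -0.0088 0'; python3 -m creep '-0.0209 0.0271 0 0 0 -0.0088 0;-0.0206 0.0271 0 0 0 -0.0084 0;0 0 -0.02 0 0 0 0;0 0 -0.02 0 0 0 0;0 0 0 0 0 0 0;0 0 0 0 0 0 0';python3 - <<'E'
from h import *
import pickle
st();ci=viewer.camera_info("wrist");im=viewer.capture("wrist")
cv2.imwrite("pics/w5.png",cv2.resize(im[:,:,::-1],None,fx=1.5,fy=1.5,interpolation=cv2.INTER_CUBIC));pickle.dump((ci,im),open("w5.pkl","wb"))
E
```

```text
time: 10.23
tool_pos: [490.8, -8.8, 142.2]
tcp_rot: [3.141, 0.0, -0.214]
contact_force: [0.6, 1.4, -2.6]
grip_width: 59.3
finger_force: 30.0
time: 10.73
tool_pos: [450.2, 44.4, 101.9]
tcp_rot: [3.141, 0.002, -0.231]
contact_force: [1.0, 1.3, -1.9]
grip_width: 59.4
finger_force: 30.0
t 10.73 tcp [450.2  44.4 101.9] rot [ 3.141e+00  2.000e-03 -2.310e-01] F [ 1.   1.3 -1.9] w 59.4 ff 30.0
```

View pics/w5.png

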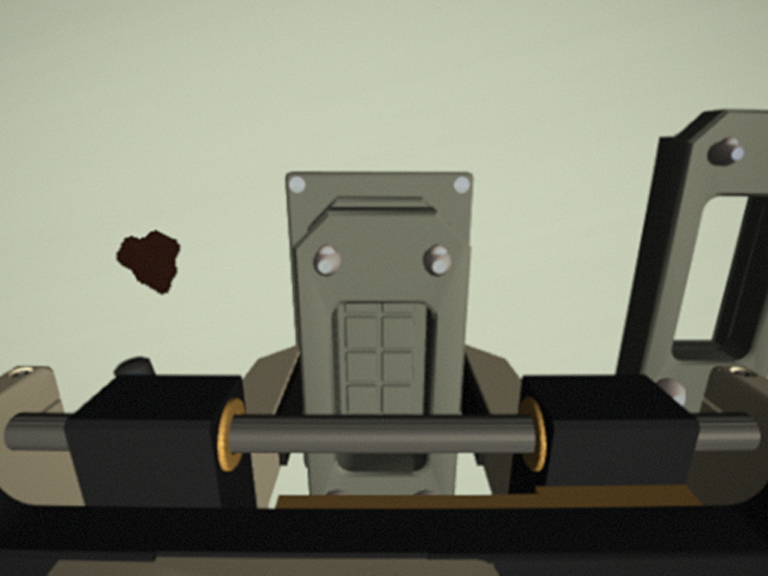

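The wrist view shows the frame level over the plate. Flange corners are at (286,173) and (472,173), flange screws at (297,184) and (461,184), and the held studs at (327,259) and (439,259).

```bash
python3 - <<'E'
from h import *
import pickle
ci,im=pickle.load(open("w5.pkl","rb"))
c=lambda a:(np.array(a)+.5)/1.5-.5
pf=fit(ci,c([(286,173),(472,173)]),[(76,40,7),(76,-40,7)],[450,43,-.2])
z=101.9-73+24
ff=fit(ci,c([(330,210),(436,210),(297,244),(469,244)]),[(66,18,z),(66,-18,z),(54,30,z),(54,-30,z)],[450,43,-.2])
print(pf,ff)
for p,q in ((pf,76),):print(p)
pn=p2w(ci,c([(337,198),(422,198)]),14).mean(0);fn=p2w(ci,c([(330,210),(436,210)]),z).mean(0)
ax=np.array([np.cos(-.231),np.sin(-.231)]);l=np.array([-ax[1],ax[0]])
print('plate nose - frame nose along/lat',(pn-fn)@ax,(pn-fn)@l, 'flange centre',(p2w(ci,c([(286,173),(472,173)]),7).mean(0)-76*ax))
E
```

```text
(array([ 4.49805637e+02,  4.50706202e+01, -2.30788307e-01]), np.float64(1.777382687622378)) (array([ 4.50493829e+02,  4.33646641e+01, -2.30795259e-01]), np.float64(2.9511480474274663))
(array([ 4.49805637e+02,  4.50706202e+01, -2.30788307e-01]), np.float64(1.777382687622378))
plate nose - frame nose along/lat -0.2631142547893483 1.275227600487239 flange centre [449.87314827  45.07137483]
```

```bash
python3 -m creep '0 0 -0.003 0 0 0 0;0 0 -0.003 0 0 0 0;0 0 -0.002 0 0 0 0;0 0 0 0 0 0 0'; python3 -m creep '0 0 -0.002 0 0 0 0;0 0 -0.002 0 0 0 0;0 0 -0.001 0 0 0 0;0 0 0 0 0 0 0';python3 -c "
from h import *;st()"
```

```text
time: 11.12
tool_pos: [450.7, 44.1, 94.1]
tcp_rot: [3.141, 0.0, -0.231]
contact_force: [-0.2, 0.1, -1.3]
grip_width: 59.8
finger_force: 30.0
time: 11.45
tool_pos: [450.3, 44.7, 89.0]
tcp_rot: [-3.141, 0.001, -0.231]
contact_force: [-0.9, 3.8, -2.3]
grip_width: 59.8
finger_force: 30.0
t 11.45 tcp [450.3  44.7  89. ] rot [-3.141e+00  1.000e-03 -2.310e-01] F [-0.9  3.8 -2.3] w 59.8 ff 30.0
```

```bash
python3 -m creep '0 0.0005 -0.002 0 0 0 0;0 0 -0.002 0 0 0 0;0 0 0 0 0 0 0'; python3 -m creep '0 0 -0.002 0 0 0 0;0 0 -0.001 0 0 0 0;0 0 0 0 0 0 0';python3 -m creep '0 0 -0.001 0 0 0 0;0 0 -0.001 0 0 0 0;0 0 0 0 0 0 0'
```

```text
time: 11.7
tool_pos: [450.6, 44.9, 86.7]
tcp_rot: [3.141, -0.0, -0.23]
contact_force: [-6.9, 1.3, 22.2]
grip_width: 59.5
finger_force: 30.0
time: 11.95
tool_pos: [451.2, 44.7, 85.2]
tcp_rot: [3.141, -0.003, -0.23]
contact_force: [-10.9, 1.0, 39.5]
grip_width: 59.9
finger_force: 30.0
time: 12.2
tool_pos: [451.7, 44.6, 83.7]
tcp_rot: [-3.142, -0.005, -0.23]
contact_force: [-10.9, -1.0, 43.3]
grip_width: 59.9
finger_force: 30.0
```

```bash
python3 -m creep '0 0 0.003 0 0 0 0;0 0 0 0 0 0 100;0 0 0 0 0 0 100;0 0 0 0 0 0 100;0 0 0 0 0 0 100;0 0 0.04 0 0 0 100;0 0 0.04 0 0 0 100;0 0 0.04 0 0 0 100'; python3 -m creep '0 0 0 0 0 0 100;0 0 0 0 0 0 100;0 0 0 0 0 0 100';python3 - <<'E'
from h import *
import pickle
st();ci=viewer.camera_info("wrist");im=viewer.capture("wrist")
cv2.imwrite("pics/w6.png",cv2.resize(im[90:280,180:340,::-1],None,fx=3,fy=3,interpolation=cv2.INTER_CUBIC));pickle.dump((ci,im),open("w6.pkl","wb"))
E
```

```text
time: 12.87
tool_pos: [450.1, 44.8, 203.6]
tcp_rot: [3.141, 0.003, -0.231]
contact_force: [0.9, -0.0, -0.7]
grip_width: 91.6
finger_force: 0.0
time: 13.12
tool_pos: [450.3, 44.8, 202.7]
tcp_rot: [3.141, 0.001, -0.231]
contact_force: [0.7, -0.3, -1.3]
grip_width: 91.6
finger_force: 0.0
t 13.12 tcp [450.3  44.8 202.7] rot [ 3.141e+00  1.000e-03 -2.310e-01] F [ 0.7 -0.3 -1.3] w 91.6 ff 0.0
```

View pics/w6.png

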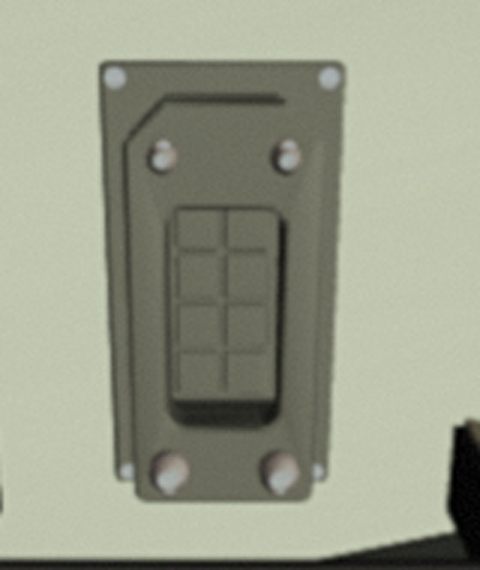

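The crop (3x, offset 180,90) shows the frame on the plate with four studs and its clipped end up. I'll use parallax to check whether the square end is home.

```bash
python3 - <<'E'
from h import *
import pickle
def locate(ci,fl):  # plate from flange nose corners (z=7) and 4 screws at assumed spacing
    return fit(ci,fl,[(76,40,7),(76,-40,7)],[450,43,-.2])[0]
c1=lambda a:(np.array(a)+.5)*.64-.5
c6=lambda a:(np.array(a)+.5)/3-.5+[180,90]
d={}
for n,f,c,fl,sc,ed,st_ in(('w1','w1.pkl',c1,[(341,171),(460,173)],[(347,179),(453,180),(349,376),(445,377)],[(353,387),(441,387)],[(372,372),(427,372)]),
  ('w6','w6.pkl',c6,[(100,63),(344,63)],[(114,78),(330,78),(125,470),(318,470)],[(137,500),(311,500)],[(169,470),(281,470)])):
    ci,_=pickle.load(open(f,'rb'));ax=np.array([np.cos(.231),-np.sin(.231)])
    s=p2w(ci,c(sc),7);ctr=s.mean(0)
    for z in(38,41,44):
        e=p2w(ci,c(ed),z)
        print(n,'ctr',ctr.round(1),'z',z,'edge along axis',((e-ctr)@ax).round(1),'width',round(np.linalg.norm(e[0]-e[1]),1))
E
```

```text
w1 ctr [449.1  45. ] z 38 edge along axis [-63.7 -62.9] width 59.8
w1 ctr [449.1  45. ] z 41 edge along axis [-62.1 -61.3] width 59.1
w1 ctr [449.1  45. ] z 44 edge along axis [-60.4 -59.7] width 58.5
w6 ctr [450.2  45. ] z 38 edge along axis [-65. -65.] width 58.4
w6 ctr [450.2  45. ] z 41 edge along axis [-63.2 -63.2] width 57.7
w6 ctr [450.2  45. ] z 44 edge along axis [-61.5 -61.5] width 57.1
```

```bash
python3 -m creep '0.0165 -0.004 0 0 0 0 0;0.0165 -0.004 -0.02 0 0 0 0;0 0 -0.035 0 0 0 0;0 0 -0.03 0 0 0 0;0 0 -0.01 0 0 0 0;0 0 0 0 0 0 0;0 0 0 0 0 0 0'; python3 -m creep '0 0 -0.002 0 0 0 0;0 0 -0.002 0 0 0 0;0 0 0 0 0 0 0';python3 -m creep '0 0 -0.001 0 0 0 0;0 0 -0.001 0 0 0 0;0 0 0 0 0 0 0';python3 -m creep '0 0 -0.001 0 0 0 0;0 0 -0.001 0 0 0 0;0 0 0 0 0 0 0'
```

```text
time: 13.75
tool_pos: [481.9, 38.9, 107.1]
tcp_rot: [-3.139, 0.007, -0.232]
contact_force: [-4.6, 21.9, 6.2]
grip_width: 49.8
finger_force: 10.6
time: 14.0
tool_pos: [483.7, 45.4, 107.0]
tcp_rot: [-3.127, 0.002, -0.236]
contact_force: [-2.4, 62.8, 26.0]
grip_width: 30.8
finger_force: 31.0
time: 14.25
tool_pos: [484.1, 46.7, 106.6]
tcp_rot: [-3.126, -0.0, -0.234]
contact_force: [-5.4, 62.7, 36.2]
grip_width: 28.3
finger_force: 31.2
time: 14.5
tool_pos: [484.3, 47.1, 105.6]
tcp_rot: [-3.125, -0.002, -0.234]
contact_force: [-7.8, 64.6, 44.4]
grip_width: 28.0
finger_force: 35.7
```

The fingers hadn't closed before the descent and caught on the frame. I'll back off now, then close them fully.

```bash
python3 -m creep '0 0 0.005 0 0 0 40;0 0 0.005 0 0 0 40;0 0 0.02 0 0 0 40;0 0 0.02 0 0 0 0;0 0 0 0 0 0 0;0 0 0 0 0 0 0;0 0 0 0 0 0 0;0 0 0 0 0 0 0';python3 -m creep '-0.033 0.008 0.02 0 0 0 0;0 0 0.03 0 0 0 0;0 0 0 0 0 0 0;0 0 0 0 0 0 0';  python3 - <<'E'
from h import *
import pickle
st();ci=viewer.camera_info("wrist");im=viewer.capture("wrist")
cv2.imwrite("pics/w7.png",cv2.resize(im[90:280,150:370,::-1],None,fx=3,fy=3,interpolation=cv2.INTER_CUBIC));pickle.dump((ci,im),open("w7.pkl","wb"))
E
```

```text
time: 15.17
tool_pos: [483.2, 36.7, 149.7]
tcp_rot: [3.141, 0.001, -0.231]
contact_force: [-0.2, 0.3, -0.6]
grip_width: 7.8
finger_force: 0.0
time: 15.5
tool_pos: [451.1, 44.7, 200.8]
tcp_rot: [-3.141, -0.002, -0.231]
contact_force: [-0.6, -0.0, -1.4]
grip_width: 0.4
finger_force: 0.0
t 15.5 tcp [451.1  44.7 200.8] rot [-3.141e+00 -2.000e-03 -2.310e-01] F [-0.6 -0.  -1.4] w 0.4 ff 0.0
```

View pics/w7.png

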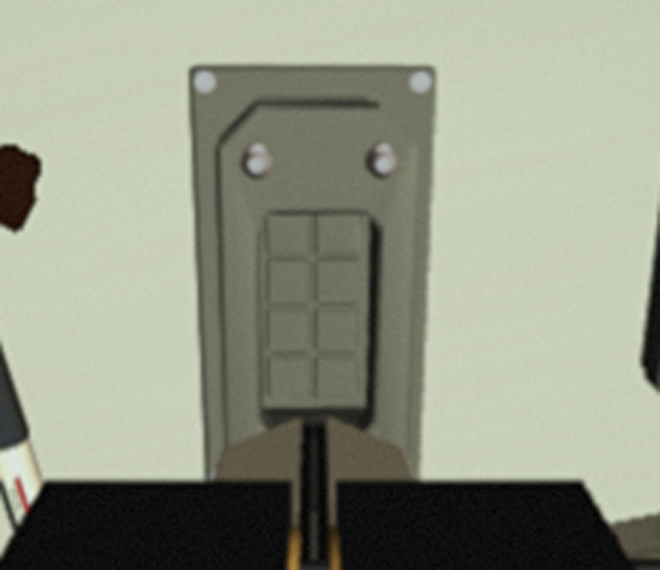

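The frame is still on straight, and the fingers are now closed. Next I'll probe and press the nose end with the closed fingertips.

```bash
python3 -m creep '0.0165 -0.004 -0.02 0 0 0 0;0.016 -0.004 -0.03 0 0 0 0;0 0 -0.032 0 0 0 0;0 0 -0.007 0 0 0 0;0 0 0 0 0 0 0;0 0 0 0 0 0 0'; python3 -m creep '0 0 -0.002 0 0 0 0;0 0 -0.002 0 0 0 0;0 0 0 0 0 0 0';python3 -m creep '0 0 -0.002 0 0 0 0;0 0 -0.001 0 0 0 0;0 0 0 0 0 0 0';python3 -m creep '0 0 -0.001 0 0 0 0;0 0 -0.001 0 0 0 0;0 0 0 0 0 0 0'
```

```text
time: 16.05
tool_pos: [482.9, 36.8, 111.1]
tcp_rot: [3.141, 0.002, -0.231]
contact_force: [-0.5, 0.3, -0.1]
grip_width: 0.5
finger_force: 0.0
time: 16.3
tool_pos: [483.5, 36.9, 108.1]
tcp_rot: [-3.141, -0.002, -0.231]
contact_force: [0.8, 1.6, 0.2]
grip_width: 0.4
finger_force: 0.0
time: 16.55
tool_pos: [483.2, 36.9, 104.4]
tcp_rot: [3.142, -0.0, -0.231]
contact_force: [0.6, -0.0, 0.2]
grip_width: 0.5
finger_force: 0.0
time: 16.8
tool_pos: [483.3, 36.8, 103.6]
tcp_rot: [3.142, -0.001, -0.231]
contact_force: [-4.5, -0.5, 14.8]
grip_width: 0.5
finger_force: 7.4
```

```bash
python3 -m creep '0 0 -0.0015 0 0 0 0;0 0 0 0 0 0 0;0 0 0 0 0 0 0';python3 -m creep '0 0 0.01 0 0 0 0;-0.034 0.008 0.015 0 0 0 0;-0.0335 0.0078 0 0 0 0 0;0 0 -0.018 0 0 0 0;0 0 0 0 0 0 0;0 0 0 0 0 0 0'
```

```text
time: 17.05
tool_pos: [483.4, 36.9, 103.4]
tcp_rot: [-3.142, -0.002, -0.23]
contact_force: [-8.7, 0.1, 28.1]
grip_width: 0.6
finger_force: 14.7
time: 17.55
tool_pos: [415.9, 52.6, 107.8]
tcp_rot: [3.141, 0.0, -0.231]
contact_force: [1.0, 0.3, 0.2]
grip_width: 0.3
finger_force: 0.0
```

```bash
python3 -m creep '0 0 -0.002 0 0 0 0;0 0 -0.001 0 0 0 0;0 0 0 0 0 0 0';python3 -m creep '0 0 -0.0015 0 0 0 0;0 0 0 0 0 0 0;0 0 0 0 0 0 0';python3 -m creep '0 0 -0.001 0 0 0 0;0 0 0 0 0 0 0;0 0 0 0 0 0 0'
```

```text
time: 17.8
tool_pos: [416.4, 52.4, 104.7]
tcp_rot: [3.142, -0.0, -0.231]
contact_force: [-0.2, 1.0, 0.1]
grip_width: 0.3
finger_force: 0.0
time: 18.05
tool_pos: [416.3, 52.5, 103.7]
tcp_rot: [-3.142, -0.001, -0.231]
contact_force: [-0.7, -1.0, 5.1]
grip_width: 0.2
finger_force: 2.6
time: 18.3
tool_pos: [416.4, 52.5, 103.4]
tcp_rot: [-3.142, -0.002, -0.231]
contact_force: [-2.8, 0.7, 16.2]
grip_width: 0.3
finger_force: 8.1
```

```bash
python3 -m creep '0 0 0.03 0 0 0 0;0 0 0.03 0 0 0 0;0.0302 0.0211 0.02 0 0 -0.088 60;0.0302 0.0211 0.02 0 0 -0.088 60;0.0302 0.0211 0 0 0 -0.088 60;0.0302 0.0211 0 0 0 -0.088 60;0.0302 0.0211 0 0 0 -0.088 60;0.0302 0.0211 0 0 0 -0.088 60';python3 -m creep '0.0302 0.0211 0 0 0 -0.088 60;0.0302 0.0211 0 0 0 -0.088 60;0 0 0 0 0 0 60;0 0 0 0 0 0 60;0 0 0 0 0 0 60'; python3 - <<'E'
from h import *
import pickle
st();ci=viewer.camera_info("wrist");im=viewer.capture("wrist");pickle.dump((ci,im),open("w8.pkl","wb"))
hsv=cv2.cvtColor(im,cv2.COLOR_RGB2HSV);
seed=w2p(ci,[[657.9,220.8,34]])[0];print('seed',seed)
g=cv2.GaussianBlur(im,(5,5),0).astype(int).sum(2)/3
u,v=seed.round().astype(int);print('val',g[v-3:v+3,u-3:u+3].mean(), 'bg',np.median(g[:100]))
for thr in(.75,.85):
    m=(g<thr*np.median(g[:100])).astype('uint8')
    n,l,s,_=cv2.connectedComponentsWithStats(m)
    k=l[v,u];print(k,s[k])
    cn=max(cv2.findContours((l==k).astype('uint8'),0,cv2.CHAIN_APPROX_NONE)[0],key=len)[:,0]
    print(cv2.approxPolyDP(cn,4,True)[:,0].tolist())
    r=cv2.minAreaRect(p2w(ci,cn,14).astype('float32'));print(r)
E
```

```text
time: 18.97
tool_pos: [597.8, 180.1, 202.0]
tcp_rot: [-3.142, -0.0, -0.763]
contact_force: [1.0, -0.3, -0.2]
grip_width: 35.6
finger_force: 0.0
time: 19.38
tool_pos: [656.3, 220.9, 201.0]
tcp_rot: [3.139, 0.001, -0.934]
contact_force: [0.5, 0.1, -0.5]
grip_width: 55.0
finger_force: 0.0
t 19.38 tcp [656.3 220.9 201. ] rot [ 3.139e+00  1.000e-03 -9.340e-01] F [ 0.5  0.1 -0.5] w 55.0 ff 0.0
seed [252.25273605 193.381383  ]
val 94.50925925925927 bg 167.0
9 [ 222  121   63  126 7330]
[[234, 121], [222, 134], [223, 244], [276, 246], [284, 135], [272, 122]]
((658.0908813476562, 221.81834411621094), (59.88038635253906, 132.11537170410156), 34.692935943603516)
11 [ 221  120   65  128 7518]
[[235, 120], [221, 136], [222, 243], [276, 247], [285, 136], [272, 121]]
((657.9776000976562, 221.99143981933594), (61.21643829345703, 133.37864685058594), 34.764495849609375)
```

```bash
python3 -m creep '0.0017 0.0009 -0.036 0 0 -0.029 60;0 0 -0.036 0 0 0 60;0 0 -0.03 0 0 0 60;0 0 -0.0105 0 0 0 60;0 0 -0.003 0 0 0 60;0 0 0 0 0 0 60;0 0 0 0 0 0 0;0 0 0 0 0 0 0'
python3 -m creep '0 0 0 0 0 0 0;0 0 0 0 0 0 0;0 0 0 0 0 0 0;0 0 0 0 0 0 0'; python3 -c "
from h import *;st()"
```

```text
time: 20.1
tool_pos: [659.8, 222.2, 89.3]
tcp_rot: [-3.138, -0.002, -0.964]
contact_force: [-0.1, -0.3, 0.1]
grip_width: 45.7
finger_force: 0.0
time: 20.43
tool_pos: [658.7, 222.1, 86.9]
tcp_rot: [-3.141, -0.0, -0.964]
contact_force: [0.0, 0.0, 0.5]
grip_width: 19.5
finger_force: 0.0
t 20.43 tcp [658.7 222.1  86.9] rot [-3.141 -0.    -0.964] F [0.  0.  0.5] w 19.5 ff 0.0
```

```bash
python3 -m creep '0 0 -0.001 0 0 0 0;0 0 0 0 0 0 0;0 0 0 0 0 0 0;0 0 0 0 0 0 0'; python3 -c "
from h import *;st()"
```

```text
time: 20.77
tool_pos: [658.7, 222.1, 86.4]
tcp_rot: [-3.141, -0.0, -0.964]
contact_force: [-1.8, -0.4, 6.6]
grip_width: 15.7
finger_force: 30.0
t 20.77 tcp [658.7 222.1  86.4] rot [-3.141 -0.    -0.964] F [-1.8 -0.4  6.6] w 15.7 ff 30.0
```

```bash
python3 -m creep '0 0 0.02 0 0 0 0;0 0 0.03 0 0 0 0;-0.0231 -0.0197 0.012 0 0 0.0814 0;-0.0231 -0.0197 0 0 0 0.0814 0;-0.0231 -0.0197 0 0 0 0.0814 0;-0.0231 -0.0197 0 0 0 0.0814 0;-0.0231 -0.0197 0 0 0 0.0814 0;-0.0231 -0.0197 0 0 0 0.0814 0'; python3 -m creep '-0.0231 -0.0197 0 0 0 0.0814 0;-0.0231 -0.0197 0 0 0 0.0814 0;-0.0233 -0.0198 0 0 0 0.0818 0;0 0 0 0 0 0 0;0 0 0 0 0 0 0;0 0 0 0 0 0 0'; python3 - <<'E'
from h import *
import pickle
st();ci=viewer.camera_info("wrist");im=viewer.capture("wrist");pickle.dump((ci,im),open("w9.pkl","wb"))
g=cv2.GaussianBlur(im,(3,3),0).astype(int).sum(2)/3
# expected held cover nose bottom / top corners, and plate flange nose corners
ax=np.array([np.cos(.231),-np.sin(.231)]);l=np.array([-ax[1],ax[0]]);c=np.array([450.5,44.6])
for n,(a,b,z) in dict(cov=(66,18,76),cov2=(66,-18,76),fl=(76,40,7),fl2=(76,-40,7)).items():print(n,w2p(ci,[[*(c+a*ax+b*l),z]]).round(1))
E
```

```text
time: 21.43
tool_pos: [518.5, 103.1, 147.3]
tcp_rot: [3.141, 0.0, -0.471]
contact_force: [-0.3, -0.8, -1.5]
grip_width: 15.4
finger_force: 30.0
time: 21.93
tool_pos: [451.2, 44.6, 147.8]
tcp_rot: [-3.141, -0.001, -0.232]
contact_force: [-0.5, -0.0, -1.5]
grip_width: 15.5
finger_force: 30.0
t 21.93 tcp [451.2  44.6 147.8] rot [-3.141e+00 -1.000e-03 -2.320e-01] F [-0.5 -0.  -1.5] w 15.5 ff 30.0
cov [[221.7 136.5]]
cov2 [[285.7 136.4]]
fl [[202.5 113.1]]
fl2 [[305.1 113. ]]
```

```bash
python3 - <<'E'
import pickle
from h import *
ci,im=pickle.load(open("w9.pkl","rb"))
g=cv2.GaussianBlur(im,(3,3),0).mean(2)
for u in(235,253,270):print(u,dict(zip(range(108,168,2),g[108:168:2,u-2:u+3].mean(1).astype(int))))
for v in(185,):print(v,dict(zip(range(185,320,2),g[v-2:v+3,185:320:2].mean(0).astype(int))))
E
```

```text
235 {108: np.int64(198), 110: np.int64(198), 112: np.int64(189), 114: np.int64(113), 116: np.int64(104), 118: np.int64(111), 120: np.int64(112), 122: np.int64(111), 124: np.int64(112), 126: np.int64(98), 128: np.int64(79), 130: np.int64(65), 132: np.int64(93), 134: np.int64(91), 136: np.int64(67), 138: np.int64(92), 140: np.int64(110), 142: np.int64(111), 144: np.int64(111), 146: np.int64(111), 148: np.int64(111), 150: np.int64(111), 152: np.int64(111), 154: np.int64(110), 156: np.int64(110), 158: np.int64(111), 160: np.int64(110), 162: np.int64(110), 164: np.int64(111), 166: np.int64(110)}
253 {108: np.int64(198), 110: np.int64(199), 112: np.int64(190), 114: np.int64(115), 116: np.int64(106), 118: np.int64(113), 120: np.int64(112), 122: np.int64(112), 124: np.int64(112), 126: np.int64(98), 128: np.int64(73), 130: np.int64(60), 132: np.int64(86), 134: np.int64(93), 136: np.int64(73), 138: np.int64(94), 140: np.int64(110), 142: np.int64(112), 144: np.int64(111), 146: np.int64(110), 148: np.int64(111), 150: np.int64(111), 152: np.int64(111), 154: np.int64(111), 156: np.int64(110), 158:
[... 1357 characters left out ...]
 251: np.int64(110), 253: np.int64(111), 255: np.int64(111), 257: np.int64(111), 259: np.int64(111), 261: np.int64(111), 263: np.int64(111), 265: np.int64(111), 267: np.int64(111), 269: np.int64(111), 271: np.int64(111), 273: np.int64(111), 275: np.int64(111), 277: np.int64(110), 279: np.int64(111), 281: np.int64(110), 283: np.int64(111), 285: np.int64(110), 287: np.int64(110), 289: np.int64(111), 291: np.int64(111), 293: np.int64(111), 295: np.int64(110), 297: np.int64(111), 299: np.int64(111), 301: np.int64(110), 303: np.int64(108), 305: np.int64(157), 307: np.int64(200), 309: np.int64(200), 311: np.int64(200), 313: np.int64(200), 315: np.int64(200), 317: np.int64(200), 319: np.int64(200)}
```

The flange edge and the cover's nose edge are where I predicted, so the cover is level and aligned. Lowering it now.

```bash
python3 -m creep '0 0 -0.006 0 0 0 0;0 0 -0.004 0 0 0 0;0 0 -0.003 0 0 0 0;0 0 0 0 0 0 0'; python3 -m creep '0 0 -0.002 0 0 0 0;0 0 -0.002 0 0 0 0;0 0 0 0 0 0 0'; python3 -m creep '0 0 -0.001 0 0 0 0;0 0 -0.001 0 0 0 0;0 0 0 0 0 0 0'
```

```text
time: 22.32
tool_pos: [450.2, 45.0, 133.4]
tcp_rot: [3.141, 0.002, -0.23]
contact_force: [0.2, 0.6, -3.3]
grip_width: 15.6
finger_force: 30.0
time: 22.57
tool_pos: [450.4, 44.7, 130.1]
tcp_rot: [3.141, 0.001, -0.231]
contact_force: [0.2, 1.0, -2.0]
grip_width: 15.8
finger_force: 30.0
time: 22.82
tool_pos: [450.7, 44.6, 128.6]
tcp_rot: [3.142, -0.0, -0.231]
contact_force: [-0.3, -0.0, -0.7]
grip_width: 15.7
finger_force: 30.0
```

```bash
python3 -m creep '0 0 -0.001 0 0 0 0;0 0 -0.001 0 0 0 0;0 0 0 0 0 0 0'; python3 -m creep '0 0 -0.001 0 0 0 0;0 0 -0.001 0 0 0 0;0 0 0 0 0 0 0'
```

```text
time: 23.07
tool_pos: [450.6, 44.6, 126.4]
tcp_rot: [3.142, -0.0, -0.231]
contact_force: [0.6, -0.4, -4.0]
grip_width: 15.9
finger_force: 30.0
time: 23.32
tool_pos: [450.5, 44.7, 124.4]
tcp_rot: [3.141, 0.0, -0.231]
contact_force: [-0.1, 0.1, -1.5]
grip_width: 15.9
finger_force: 30.0
```

```bash
python3 -m creep '0 0 -0.001 0 0 0 0;0 0 -0.001 0 0 0 0;0 0 0 0 0 0 0'; python3 -m creep '0 0 -0.001 0 0 0 0;0 0 -0.0005 0 0 0 0;0 0 0 0 0 0 0'
```

```text
time: 23.57
tool_pos: [450.4, 44.7, 124.3]
tcp_rot: [3.141, -0.001, -0.231]
contact_force: [-6.8, -0.4, 22.4]
grip_width: 15.7
finger_force: 30.0
time: 23.82
tool_pos: [450.4, 44.7, 124.2]
tcp_rot: [3.141, -0.002, -0.23]
contact_force: [-12.4, -0.2, 40.6]
grip_width: 16.0
finger_force: 30.0
```

Stiff stop at the predicted home height. I'll release, then check and press both ends with closed fingers.

```bash
python3 -m creep '0 0 0.0035 0 0 0 0;0 0 0 0 0 0 50;0 0 0 0 0 0 50;0 0 0 0 0 0 50;0 0 0 0 0 0 50;0 0 0.02 0 0 0 50;0 0 0.02 0 0 0 0;0 0 0 0 0 0 0'; python3 -m creep '0.025 -0.006 0 0 0 0 0;0.025 -0.006 0 0 0 0 0;0 0 0 0 0 0 0;0 0 0 0 0 0 0;0 0 0 0 0 0 0';python3 -m creep '0 0 -0.025 0 0 0 0;0 0 -0.0165 0 0 0 0;0 0 0 0 0 0 0;0 0 0 0 0 0 0'
```

```text
time: 24.48
tool_pos: [452.1, 44.6, 166.9]
tcp_rot: [-3.141, -0.005, -0.231]
contact_force: [0.9, 0.0, 0.8]
grip_width: 36.7
finger_force: 0.0
time: 24.9
tool_pos: [499.6, 32.8, 163.5]
tcp_rot: [3.141, 0.003, -0.231]
contact_force: [0.5, 0.2, 0.1]
grip_width: 3.8
finger_force: 0.0
time: 25.23
tool_pos: [499.4, 32.9, 122.5]
tcp_rot: [3.141, 0.003, -0.231]
contact_force: [-0.2, -0.2, 0.2]
grip_width: 0.4
finger_force: 0.0
```

```bash
python3 -m creep '0 0 -0.002 0 0 0 0;0 0 -0.001 0 0 0 0;0 0 0 0 0 0 0'; python3 -m creep '0 0 -0.001 0 0 0 0;0 0 -0.0005 0 0 0 0;0 0 0 0 0 0 0'
```

```text
time: 25.48
tool_pos: [500.4, 32.7, 120.3]
tcp_rot: [3.141, -0.0, -0.231]
contact_force: [0.5, -0.6, -0.6]
grip_width: 0.2
finger_force: 0.0
time: 25.73
tool_pos: [500.7, 32.7, 119.7]
tcp_rot: [-3.142, -0.001, -0.231]
contact_force: [-3.7, 0.1, 9.0]
grip_width: 0.5
finger_force: 4.8
```

```bash
python3 -m creep '0 0 -0.0012 0 0 0 0;0 0 0 0 0 0 0;0 0 0 0 0 0 0'; python3 -m creep '0 0 0.025 0 0 0 0;-0.033 0.0078 0.015 0 0 0 0;-0.033 0.0077 0 0 0 0 0;-0.033 0.0077 0 0 0 0 0;0 0 0 0 0 0 0;0 0 -0.02 0 0 0 0;0 0 -0.0155 0 0 0 0;0 0 0 0 0 0 0'; python3 -m creep '0 0 -0.001 0 0 0 0;0 0 -0.001 0 0 0 0;0 0 0 0 0 0 0'; python3 -m creep '0 0 -0.001 0 0 0 0;0 0 -0.001 0 0 0 0;0 0 0 0 0 0 0'
```

```text
time: 25.98
tool_pos: [500.8, 32.7, 119.6]
tcp_rot: [-3.142, -0.002, -0.231]
contact_force: [-5.7, -0.4, 18.5]
grip_width: 0.5
finger_force: 10.0
time: 26.65
tool_pos: [400.9, 55.9, 120.5]
tcp_rot: [3.141, 0.002, -0.231]
contact_force: [0.2, 0.0, 0.8]
grip_width: 0.3
finger_force: 0.0
time: 26.9
tool_pos: [401.9, 55.8, 120.3]
tcp_rot: [-3.142, -0.001, -0.231]
contact_force: [-0.7, 0.6, 0.6]
grip_width: 0.3
finger_force: 0.0
time: 27.15
tool_pos: [401.9, 55.8, 119.6]
tcp_rot: [-3.141, -0.002, -0.231]
contact_force: [-5.7, 0.2, 21.4]
grip_width: 0.2
finger_force: 10.6
```

```bash
python3 -m creep '0 0 0.02 0 0 0 0;0 0 0.035 0 0 0 0;0 0 0.035 0 0 0 0;0 0 0.03 0 0 0 0;0 0 0 0 0 0 0;0 0 0 0 0 0 0'; python3 - <<'E'
from h import *
st();print(order.close_job())
E
```

```text
time: 27.65
tool_pos: [402.2, 55.9, 239.4]
tcp_rot: [-3.141, -0.005, -0.231]
contact_force: [-0.3, 0.2, -0.2]
grip_width: 0.6
finger_force: 0.0
t 27.65 tcp [402.2  55.9 239.4] rot [-3.141 -0.005 -0.231] F [-0.3  0.2 -0.2] w 0.6 ff 0.0
the job is handed in; nothing more can be done
None
```

Job handed in at 27.7 s: the spoiled frame lies flat on the bench, and the sound frame and cover are fully home, clipped ends matching; while pressing, one probe with half-closed fingers caught the frame top (wrist force about 79 N, z part 44 N), but it stayed seated.

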